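# Slide the spice tin along the rail into its corner pocket

### The arm

A 6-joint arm with a two-finger parallel gripper is mounted at the origin on the work surface. World frame = base frame: x ahead of the robot, y to its left, z up, the work surface at z = 0. Lengths are in m, angles in rad, forces in N, time in s.
With the tool pointing down it reaches from about 0.4 to 0.925 m from the base axis. Payload 12.5 kg.
Tool frame: the origin (TCP) lies midway between the tips of the shut fingers; the grasp point (between the pads) lies 19 mm behind it (grasp_offset is the distance from the TCP to the grasp point, in m); y points along the fingers, z is the direction in which the jaws open and shut, and the axes are right-handed (so a half turn about y gives the same grasp; the last joint's range is limited). The gripper opens to 95 mm and grips with 3 to 60 N. Pads are 20 mm wide; open, the fingers measure 119 mm over their backs; the gripper's body (75 mm by 180 mm) begins 59 mm behind the grasp point.
Start: joints at [-1.266, 0.491, 1.559, -0, 1.092, -0.106], TCP at [0.25, -0.573, 0.215] pointing down, gripper open.
Joint ranges: [-3.1, 3.1], [-0.84, 2.19], [0.05, 2.79], [-1.13, 4.28], [0.06, 2.93], [-2.69, 2.69]. Speed limits (rad/s): [2.22, 2.22, 2.79, 3.14, 3.14, 3.14].

### API

Orientations are given as a 3x3 rotation matrix whose columns are the frame's x, y, z axes.
In Python, from workcell import * gives the robot as it stands. The module is installed in compiled form; this text tells all that it offers.
- The arm moves only by the tool drive_tool, never from a script. Its arguments are lists of equal length, an entry for each row: "linear": the shift along the tool's x, y, z in m, a list of three; "delta_rot": the turn, a rotation vector about the tool's x, y, z in rad, a list of three; "fingers": the closure, from 0 (fully open) to 1 (shut). A call has 1 to 8 rows; each row is the pose to reach, as a shift and turn from the pose measured when the call began, along the tool's axes at that moment; what a row does not reach only later rows make up. A row lasts 1/10 s, in which the tool goes at most 50 mm and 8.59 degrees, less where a joint would pass 70% of its speed; a pose out of reach is approached as far as the arm can. A call with a gripper value outside its range is refused whole. The fingers move at their own pace and stop on an object; "newtons" is the grip in N (left out, the last holds). Time passes only in rows, so rows that repeat a pose let the fingers close. It gives the time, the measured TCP pose, the force and the opening at its end, in the units of the state.
- state(): the state, without advancing time (a new reading comes with each control period).
- capture(name): name is "scene" or "side" or "wrist"; returns a dict with "frame" (420x560x3 uint8, blue, green, red), "fx", "fy", "cx", "cy" (pixels), "k1" (the pictures are not rectified: a ray, as slopes to the right and down, at radius r is drawn at 1 + k1 r^2 times it, then the intrinsics apply), "R" (3x3) and "t" (3): a world point X has camera coordinates R X + t; the wrist camera has in their place "T_tool_cam" (4x4, takes a point from camera to tool coordinates, whose origin is the TCP and whose axes are the tool frame's). Camera axes: x right, y down, z forward; pixel columns grow to the right and rows downward; lengths in m; the calibration is good to about 2 mm. A picture is of the moment at which its call begins: read the wrist's pose just before it. There is no depth.
- finish_job(): hands the job in, once; it reports no verdict.
Trained networks look in the newest picture that a camera, given by its name, has taken for a name from the list of things; names that differ only in an ending like _2 or _b are one class to them, and where a whole thing is asked for, a point or a joint stands for the part that bears it (a point fixed in the world has none). Each returns a list of dicts, best first, with "score" (0 to 1); they miss things now and then, are a little off and sometimes report something else, mostly with a low value. They report only what shows in the picture. A call takes as long as a camera call. They do not tell look-alikes from the thing itself.
- outline_of(camera, target): "region" (420x560 bool, what is visible of it) and "pixel" ([column, row] in pixels, amid what is visible of it).
The state is a dict: "clock": time; "joints": joint angles; "joint_velocities": joint speeds; "effort": joint torques, N m; "position": TCP position; "ee_rot": TCP orientation; "wrist_force": force on the tool from outside, world axes, zero at the start; "wrist_torque": the same for the moment, N m; "gripper_width": finger opening in m.
Only numpy, scipy, OpenCV 4.12 (cv2) and the standard library are available. Lean on these libraries where they do the work, as an engineer would, in place of code of your own. Each camera call takes 0.05 s, during which the arm holds its last target.

### The job

With the fingertips only, push the rectangular brass spice tin flat against the rail along the far side of the steel tray (the long edge away from the robot), then slide it along the rail into the corner pocket behind the short divider bar until it is fully home against the tray's end wall, and move the hand clear. Never lift or tip the tin, and leave the other things where they stand, including the jar in the opposite corner.

Things in the scene. Friction and masses are not known exactly. Their poses are not given: they have to be found in the camera images.
- tin_mid (a point): Centre (half-way up) of the loose rectangular brass spice tin, 42 mm (its x) by 60 mm (its y) by 22 mm high, about 90 g, with a dark seam round its lid. It starts on the middle of the tray, turned up to 0.4 rad from the tray. Seated in the pocket, its long side lies along the rail.
- tray: Fixed stainless tray with dark wooden rims; origin on the counter. Tray x points across it to the rail on its far side, tray y along the rail. Floor top 3 mm above the origin, from x = -99 to +81 and y = -185 to +185 mm; no front wall. End walls: inner faces at y = +175 and -175 mm, 5 mm thick, tops 15 mm above the origin.
- rail (a point): Middle of the rail's inner face, at tray x = +75 mm, y = 0, at the tray's floor; axes as the tray's. The straight wooden rail runs along the whole far edge, 6 mm thick, top 19 mm above the tray's origin. Against the rail the tin's centre is 21 mm from this face (tray x = +54 mm).
- pocket (a point): Where the tin's centre is when fully home: against both rail and end wall, at tray x = +54 mm, y = +145 or -145 mm (the side varies), 14 mm above the tray's origin; axes as the tray's. The pocket, between the rail and the divider bar, is 46 mm wide (4 mm of play for the tin) and open towards the tray's middle.
- divider: Fixed dark wooden bar parallel to the rail, 40 mm long (its y), 5 mm thick, 14 mm high, top 17 mm above the tray's origin; its own origin is the centre of its underside, at tray x = +26.5 mm, y = +145 or -145 mm. The seated tin sticks out 10 mm past its inner end.
- jar: Small amber glass jar with steel lid, 36 mm across, 48 mm high, loose on the tray in the corner opposite the pocket (tray x = +26.5 mm, y = -145 or +145 mm); origin at the centre of its underside. Leave alone.
- round_tin: Round brass tin, 44 mm across, 22 mm high, loose near the tray's front at one side; origin at the centre of its underside. Leave alone.
- cup: Small steel measuring cup, 44 mm across, 30 mm high, loose near the tray's front at the other side; origin at the centre of its underside. Leave alone.
- canister_a: Cylindrical tin canister, 99 mm across, 156 mm high with its knob, on the counter to the left; origin at the centre of its underside. Leave alone.
- canister_b: A second canister like it. Leave alone.
- tiffin: Stainless two-tier tiffin box, 134 mm across (148 mm over its carrying bail), 143 mm high, on the counter to the left; origin at the centre of its underside. Leave alone.
- mortar: White ceramic mortar with its pestle in it, 112 mm across, 131 mm high, on the counter to the right; origin at the centre of its underside. Leave alone.
- tin: The same spice tin by the centre of its underside, 11 mm below point tin_mid, same axes.
Not all that is in view belongs to the job. What is shaped like the tin but blue or red is not meant.

How it is judged:
On the way, in this order (a step that is already met when the one before it is completed fails the run):
1. the tin lies flat against the rail (within 3 mm and 0.08 rad), not yet in the pocket (x of tin_mid in the frame of tray above 0.051 m and angle between the y axis of tin_mid and the y axis of tray, either way round below 0.08 rad and y of tin_mid in the frame of tray between -0.09 and 0.09 m), for 0.1 s.
2. the tin slides along the rail (within 10 mm of it) up to the pocket's mouth (x of tin_mid in the frame of tray above 0.044 m and horizontal distance between tin_mid and pocket between 0.01 and 0.045 m).
3. the tin is home in the pocket (x of tin_mid in the frame of pocket between -0.005 and 0.004 m and y of tin_mid in the frame of pocket between -0.004 and 0.004 m), for 0.1 s.
At the end, for the whole second after the job is handed in: The tin lies flat on the tray at rest in the pocket, square to the rail within 0.08 rad, its centre within 4 mm of the fully home place along the rail and within 5 mm across it (all of step 3 and angle between the y axis of tin_mid and the y axis of tray, either way round below 0.08 rad and z of tin_mid in the frame of tray below 0.017 m and angle between tin_mid's own z axis and vertical below 0.08 rad and linear speed of tin below 0.01 m/s and distance of each of jar, round_tin, cup, canister_a, canister_b, tiffin, mortar from where it was at the start of the episode below 0.02 m); the robot touches nothing.
It fails at once if the tin is lifted more than 6 mm off the tray or tipped more than 0.25 rad (z of tin_mid in the frame of tray above 0.02 m or angle between tin_mid's own z axis and vertical above 0.25 rad).
It fails at once if a bystander is moved more than 20 mm (distance of any of jar, round_tin, cup, canister_a, canister_b, tiffin, mortar from where it was at the start of the episode above 0.02 m).
It also fails if it takes over 48 s, if anything falls off the work surface, if the arm or the gripper's body presses on something with over 40 N, if the wrist force passes 120 N, or if a joint passes its speed limit or range.

## Working session

There is one attempt and no reset: what is moved stays moved. The work goes in short steps, Python scripts to look and compute and a tool call to move; the robot and the scene stay as the last step left them, time stands still between calls to the robot, and variables do not carry over. Pictures are saved under pics/ and viewed, and the job is handed in when it is done.

Besides the shell and the picture viewer there is one more tool, called by a JSON object that holds its "api" and its "payload", one argument or row to a line. drive_tool: Moves the arm, as the interface text tells. Its arguments: {"type":"object","properties":{"linear":{"type":"array","items":{"type":"array","items":{"type":"number"}}},"delta_rot":{"type":"array","items":{"type":"array","items":{"type":"number"}}},"fingers":{"type":"array","items":{"type":"number"}},"newtons":{"type":"number"}},"required":["linear","delta_rot","fingers"]}

```bash
mkdir -p pics; python3 - <<'E'
from workcell import *
import cv2
s=state(); print({k:(v if not hasattr(v,'round') else v) for k,v in s.items()})
for n in ("scene","side","wrist"):
    c=capture(n); cv2.imwrite(f"pics/{n}0.png",c["frame"])
    print(n,{k:v for k,v in c.items() if k!="frame"})
E
```

```text
{'clock': 0.0, 'joints': array([-1.26563059e+00,  4.91575129e-01,  1.55946096e+00,  4.46916147e-07,
        1.09171326e+00, -1.05582817e-01]), 'joint_velocities': array([-0.00047088,  0.00117016,  0.00074478, -0.00075941, -0.00089713,
        0.00010735]), 'effort': array([ 2.32571729e-04, -6.12649155e+01, -2.58181661e+01,  6.91829086e-02,
        4.82070073e-02, -9.98970881e-05]), 'position': array([ 0.24951415, -0.57275772,  0.21404812]), 'ee_rot': array([[-9.16822288e-01, -3.47154061e-04,  3.99295345e-01],
       [-3.99295477e-01,  1.10337750e-03, -9.16821632e-01],
       [-1.22295146e-04, -9.99999331e-01, -1.15021813e-03]]), 'wrist_force': array([-0.40172661,  0.37119165, -0.29516876]), 'wrist_torque': array([-0.02915881,  0.01555533,  0.03211471]), 'gripper_width': 0.09537196706296211}
scene {'fx': 486.3198231089546, 'fy': 486.3198231089546, 'cx': 281.21930657828267, 'cy': 217.95000492143754, 'k1': -0.12570998149019358, 'R': array([[ 0.85611728,  0.5166807 , -0.01021087],
       [ 0.41806302, -0.70405663, -0.57404492],
       [-0.30378696,  0.48718099, -0.81876014]]), 't': array
[... 172 characters left out ...]
0571, 'R': array([[-0.9826948 , -0.18522858, -0.0011393 ],
       [-0.13544195,  0.7227299 , -0.67772928],
       [ 0.12635824, -0.66584673, -0.73531063]]), 't': array([0.52752645, 0.03448154, 1.47380474])}
wrist {'fx': 349.09275428012637, 'fy': 349.09275428012637, 'cx': 280.5064163705016, 'cy': 213.11766259358916, 'k1': -0.06023943863048936, 'T_tool_cam': array([[ 8.33900195e-04,  9.62327396e-01,  2.71892052e-01,
        -7.62068246e-02],
       [ 3.70661929e-04, -2.71892425e-01,  9.62327580e-01,
        -1.68982026e-01],
       [ 9.99999584e-01, -7.01705125e-04, -5.83429275e-04,
         3.07414222e-05],
       [ 0.00000000e+00,  0.00000000e+00,  0.00000000e+00,
         1.00000000e+00]])}
```

View pics/scene0.png

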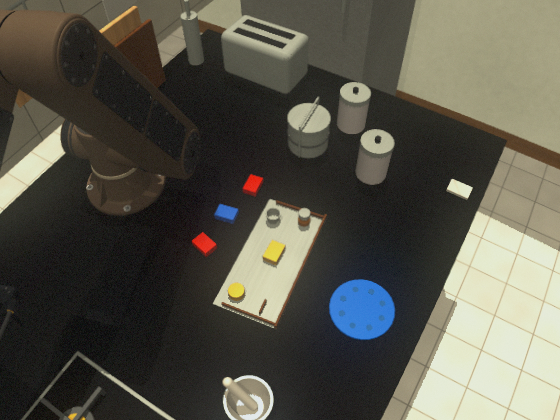

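View pics/side0.png

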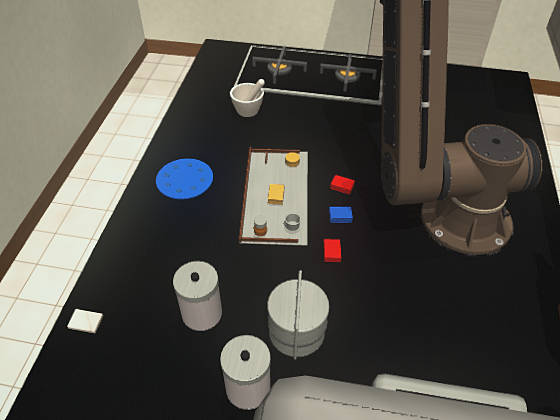

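View pics/wrist0.png

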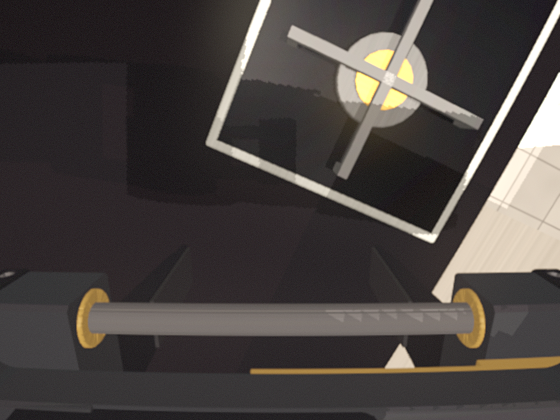

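The tray is centred at about scene (270,262) and side (277,197). The brass tin is at scene (274,252), the divider at (263,307), the jar at (304,216), the cup at (273,216) and the round tin at (236,291). The red and blue blocks are off the tray, at (253,185), (227,213) and (204,243), so they aren't meant. Next I'll take outlines and enlarged crops.

```bash
cat > h.py <<'E'
import numpy as np, cv2
def proj(c,X):
    X=np.atleast_2d(X); d=np.array([c['k1'],0,0,0,0.])
    K=np.array([[c['fx'],0,c['cx']],[0,c['fy'],c['cy']],[0,0,1]])
    return cv2.projectPoints(X.astype(float),cv2.Rodrigues(c['R'])[0],np.asarray(c['t'],float),K,d)[0][:,0]
def ray(c,px):
    K=np.array([[c['fx'],0,c['cx']],[0,c['fy'],c['cy']],[0,0,1]])
    u=cv2.undistortPoints(np.array(px,float).reshape(-1,1,2),K,np.array([c['k1'],0,0,0,0.]))[:,0]
    d=np.c_[u,np.ones(len(u))]@c['R']; o=-c['R'].T@c['t']; return o,d
def onz(c,px,z):
    o,d=ray(c,px); return o+d*((z-o[2])/d[:,2])[:,None]
def wristcam(cap,s):
    T=np.eye(4);T[:3,:3]=s['ee_rot'];T[:3,3]=s['position']
    W=np.linalg.inv(T@cap['T_tool_cam']); cap['R']=W[:3,:3];cap['t']=W[:3,3]; return cap
E
python3 - <<'E'
from workcell import *
from h import *
for n,(x0,y0,x1,y1) in (("scene",(200,190,340,335)),("side",(225,140,325,255))):
    c=capture(n)
    f=c['frame'].copy()
    for t,z in (("tray",0.003),("tin",0.022),("divider",.017),("jar",.048),("round_tin",.022),("cup",.03),("mortar",0.05)):
        for o in outline_of(n,t)[:2]:
            print(n,t,round(o['score'],2),np.round(o['pixel'],1),int(o['region'].sum()),onz(c,[o['pixel']],z)[0].round(3))
            if t=="tray":
                cs,_=cv2.findContours(o['region'].astype('uint8'),0,2); 
                b=cv2.boxPoints(cv2.minAreaRect(max(cs,key=cv2.contourArea))); print(b.round(1).tolist())
    cv2.imwrite(f"pics/{n}1.png",cv2.resize(f[y0:y1,x0:x1],None,fx=4,fy=4,interpolation=cv2.INTER_CUBIC))
E
```

```text
scene tray 0.71 [269.8 266.1] 7037 [ 0.544 -0.022  0.003]
[[211.60000610351562, 303.8999938964844], [268.1000061035156, 186.1999969482422], [330.3999938964844, 216.10000610351562], [273.8999938964844, 333.79998779296875]]
scene tin 0.83 [220.3 211.8] 311 [0.333 0.048 0.022]
scene tin 0.7 [251.5 183.5] 283 [0.353 0.182 0.022]
scene divider 0.58 [264.8 302.9] 4 [ 0.594 -0.127  0.017]
scene jar 0.62 [270.5 266.9] 6696 [ 0.561 -0.044  0.048]
scene jar 0.58 [307.3 218.1] 190 [0.567 0.14  0.048]
scene round_tin 0.74 [236.1 290. ] 239 [ 0.512 -0.136  0.022]
scene round_tin 0.44 [270.9 265.2] 6661 [ 0.551 -0.027  0.022]
scene cup 0.74 [269.3 213.1] 192 [0.46  0.111 0.03 ]
scene cup 0.39 [309.  128.2] 2030 [0.391 0.467 0.03 ]
scene mortar 0.79 [249.5 398.3] 1989 [ 0.699 -0.357  0.05 ]
side tin 0.83 [331.4 248. ] 361 [0.355 0.185 0.022]
side tin 0.81 [344.1 185.4] 307 [ 0.345 -0.05   0.022]
side divider 0.24 [293.8 156.7] 175 [ 0.508 -0.15   0.017]
side jar 0.74 [260.6 226.3] 220 [0.544 0.168 0.048]
side jar 0.61 [293.2 158.6] 166 [ 0.503 -0.107  0.048]
side round_tin 0.62 [291.1 157.3] 185 [ 0.515 -0.14   0.022]
side round_tin 0.57 [292.4 220.7] 249 [0.469 0.111 0.022]
side cup 0.71 [291.5 222.7] 206 [0.469 0.125 0.03 ]
side cup 0.68 [277.6 193.2] 297 [0.526 0.024 0.03 ]
side mortar 0.69 [246.6  96.5] 932 [ 0.706 -0.381  0.05 ]
```

View pics/scene1.png

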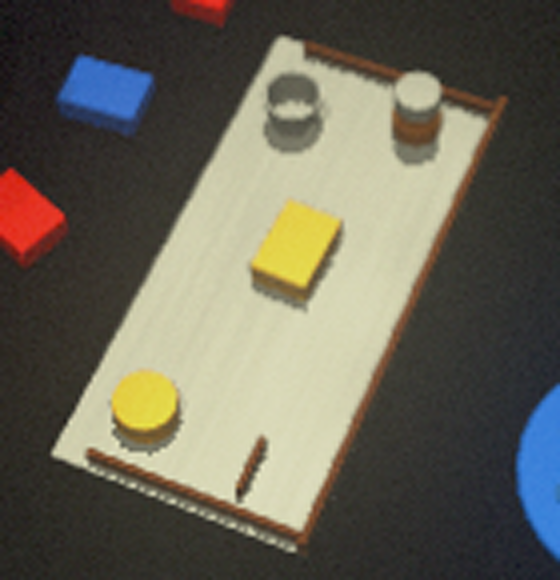

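View pics/side1.png

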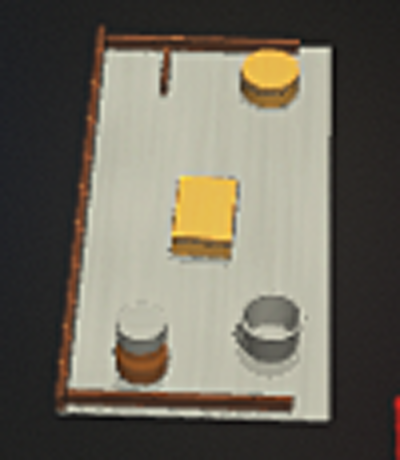

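```bash
python3 - <<'E'
from workcell import *
from h import *
from scipy.optimize import least_squares
C={n:capture(n) for n in("scene","side")}
M=np.array([[-.099,.185,.003],[-.099,-.185,.003],[.081,.183,.019],[.081,-.183,.019]])
P={"scene":np.array([[278,38],[52,453],[506,97],[303,540]])/4+[200,190],"side":np.array([[331,420],[331,48],[60,410],[101,28]])/4+[225,140]}
def tf(p,M):
    a=p[2];R=np.array([[np.cos(a),-np.sin(a),0],[np.sin(a),np.cos(a),0],[0,0,1]]);return M@R.T+[p[0],p[1],0]
for sel in (["scene"],["side"],["scene","side"]):
    r=least_squares(lambda p:np.concatenate([(proj(C[n],tf(p,M))-P[n]).ravel() for n in sel]),[.54,0,0]); print(sel,r.x.round(4),r.fun.round(1))
tp=r.x
T={"scene":np.array([[295,200],[342,228],[305,290],[251,266]])/4+[200,190],"side":np.array([[180,177],[238,180],[232,240],[172,238]])/4+[225,140]}
for n in T:
    w=onz(C[n],T[n],.025); print(n,w.round(4).tolist(),np.linalg.norm(np.diff(w,axis=0),axis=1).round(3))
    q=tf([0,0,-tp[2]],w-[tp[0],tp[1],0]); m=w.mean(0)
    print("world c",m.round(4),"tray c",tf([0,0,-tp[2]],(m-[tp[0],tp[1],0])[None]).round(4))
    e=w[2]-w[1] if n=="scene" else w[2]-w[1]
    print('edge ang',np.arctan2(-e[0],e[1]), )
np.save("tp.npy",tp)
E
```

```text
['scene'] [0.5457 0.0042 0.1439] [-0.  -1.  -0.5  0.  -0.1  0.4  0.5  0.4]
['side'] [0.5408 0.0064 0.151 ] [ 0.7  1.2 -0.1  0.8  0.1 -2.6 -0.7  1. ]
['scene', 'side'] [0.5432 0.0051 0.1486] [-0.9 -1.5 -0.9 -0.4 -0.9 -0.4  0.2 -0.4 -0.3  0.7 -0.7  0.5 -0.9 -3.1
 -1.2  0.6]
scene [[0.5168, 0.043, 0.025], [0.5563, 0.0401, 0.025], [0.5599, -0.0143, 0.025], [0.5189, -0.0171, 0.025]] [0.04  0.055 0.041]
world c [0.538  0.0129 0.025 ] tray c [[-0.004   0.0085  0.025 ]]
edge ang -3.0742283518103792
side [[0.5546, -0.0123, 0.025], [0.5132, -0.0169, 0.025], [0.507, 0.0422, 0.025], [0.5485, 0.048, 0.025]] [0.042 0.059 0.042]
world c [0.5308 0.0152 0.025 ] tray c [[-0.0107  0.0119  0.025 ]]
edge ang 0.10411612337065765
```

```bash
cat >> h.py <<'E'
from scipy.spatial.transform import Rotation as Ro
def trayR(a): return np.array([[np.cos(a),-np.sin(a),0],[np.sin(a),np.cos(a),0],[0,0,1]])
def tcp_target(tp,x,y,z,extra=0.):
    R=trayR(tp[2]+extra); p=trayR(tp[2])@[x,y,0]+[tp[0],tp[1],z]
    return p,np.c_[-R[:,0],[0,0,-1],-R[:,1]]
def delta(s,p,Rt):
    R=s['ee_rot']; return R.T@(p-s['position']), Ro.from_matrix(R.T@Rt).as_rotvec()
E
python3 - <<'E'
from workcell import *
from h import *
s=state();p,R=tcp_target(np.load("tp.npy"),.04,0,.26)
print(p,delta(s,p,R))
E
```

```text
[0.58278218 0.01101846 0.26      ] (array([-0.53867761, -0.04538615, -0.40238991]), array([-7.08762541e-05,  2.62185643e-01,  4.51671898e-06]))
```

{"api": "drive_tool", "payload": {
  "linear": [
    [-0.038, -0.003, -0.028],
    [-0.076, -0.006, -0.056],
    [-0.114, -0.009, -0.084],
    [-0.152, -0.012, -0.112],
    [-0.19, -0.015, -0.14],
    [-0.228, -0.018, -0.168],
    [-0.266, -0.021, -0.196],
    [-0.304, -0.024, -0.224]
  ],
  "delta_rot": [
    [0, 0.02, 0],
    [0, 0.04, 0],
    [0, 0.06, 0],
    [0, 0.08, 0],
    [0, 0.1, 0],
    [0, 0.12, 0],
    [0, 0.14, 0],
    [0, 0.16, 0]
  ],
  "fingers": [0.68, 0.68, 0.68, 0.68, 0.68, 0.68, 0.68, 0.68]
}}

```text
clock: 1.85
position: [0.4395, -0.2445, 0.239]
ee_rot: [[-0.969, 0.0, 0.247], [-0.247, -0.0, -0.969], [-0.0, -1.0, 0.001]]
wrist_force: [1.3, 0.1, -0.2]
gripper_width: 0.0367
```

```bash
cat > d.py <<'E'
import sys
from workcell import *
from h import *
s=state();a=[float(v) for v in sys.argv[1:]]
tp=np.load("tp.npy")
p,R=tcp_target(tp,*a); d,r=delta(s,p,R)
loc=trayR(tp[2]).T@(s['position']-[tp[0],tp[1],0])
print("clk",round(s['clock'],2),"tcp in tray",loc.round(4),"F",s['wrist_force'].round(1),"w",round(s['gripper_width'],3)); print("lin",d.round(4),"rot",r.round(4))
E
python3 d.py .04 0 .26
```

```text
clk 1.85 tcp in tray [-0.1395 -0.2315  0.239 ] F [ 1.3  0.1 -0.2] w 0.037
lin [-0.202  -0.021  -0.2121] rot [-0.0005  0.1012 -0.0004]
```

{"api": "drive_tool", "payload": {
  "linear": [
    [-0.034, -0.004, -0.035],
    [-0.068, -0.008, -0.07],
    [-0.102, -0.012, -0.105],
    [-0.136, -0.015, -0.14],
    [-0.17, -0.018, -0.175],
    [-0.202, -0.021, -0.212],
    [-0.202, -0.021, -0.212],
    [-0.202, -0.021, -0.212]
  ],
  "delta_rot": [
    [0, 0.02, 0],
    [0, 0.04, 0],
    [0, 0.06, 0],
    [0, 0.08, 0],
    [0, 0.1, 0],
    [0, 0.1, 0],
    [0, 0.1, 0],
    [0, 0.1, 0]
  ],
  "fingers": [0.68, 0.68, 0.68, 0.68, 0.68, 0.68, 0.68, 0.68]
}}

```text
clock: 2.65
position: [0.5828, 0.0117, 0.2597]
ee_rot: [[-0.988, -0.0, 0.151], [-0.151, -0.001, -0.988], [0.0, -1.0, 0.001]]
wrist_force: [-0.5, -0.9, -0.2]
gripper_width: 0.0305
```

```bash
python3 - <<'E'
from workcell import *
from h import *
import pickle
s=state(); c=wristcam(capture("wrist"),s); pickle.dump(c,open("w.pkl","wb")); print(s['clock'],s['position'],s['joint_velocities'].round(3))
cv2.imwrite("pics/w1.png",c['frame'])
for o in outline_of("wrist","tin")[:3]:
    cs,_=cv2.findContours(o['region'].astype('uint8'),0,2); print(o['score'],o['pixel'],cv2.boxPoints(cv2.minAreaRect(max(cs,key=cv2.contourArea))).round(1).tolist())
E
```

```text
2.65 [0.58284065 0.01171827 0.25967228] [-0.043 -0.013  0.018 -0.002 -0.002 -0.005]
0.8 [305.4, 350.0] [[285.0, 336.0], [322.0, 336.0], [322.0, 368.0], [285.0, 368.0]]
0.71 [270.2, 218.1] [[245.3000030517578, 236.5], [247.3000030517578, 200.0], [297.0, 202.8000030517578], [294.8999938964844, 239.1999969482422]]
0.66 [401.3, 190.7] [[383.0, 189.0], [416.0, 189.0], [416.0, 194.0], [383.0, 194.0]]
```

View pics/w1.png

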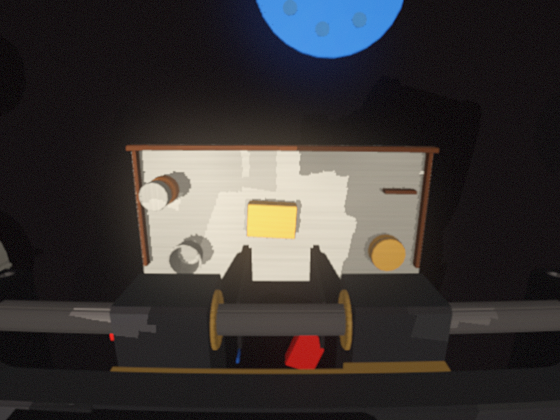

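In the wrist view the brass tin is at (272,219), the divider at (400,191), the jar at (158,190), the cup at (187,256) and the round tin at (388,254). The other candidates are the red block at (305,350), which the network calls "tin" but is red and off the tray, and the divider. Only the brass one fits. Here's an enlarged crop to confirm it and pick edges.

```bash
python3 - <<'E'
import cv2
f=cv2.imread("pics/w1.png")
cv2.imwrite("pics/w1a.png",cv2.resize(f[135:275,120:290],None,fx=4.5,fy=4.2,interpolation=cv2.INTER_CUBIC))
cv2.imwrite("pics/w1b.png",cv2.resize(f[135:275,280:450],None,fx=4.5,fy=4.2,interpolation=cv2.INTER_CUBIC))
E
```

```text
(no output)
```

View pics/w1a.png

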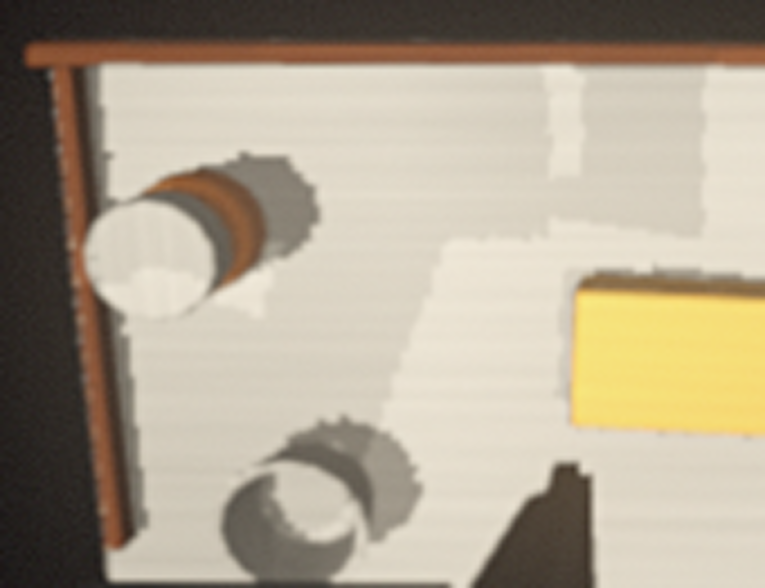

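View pics/w1b.png

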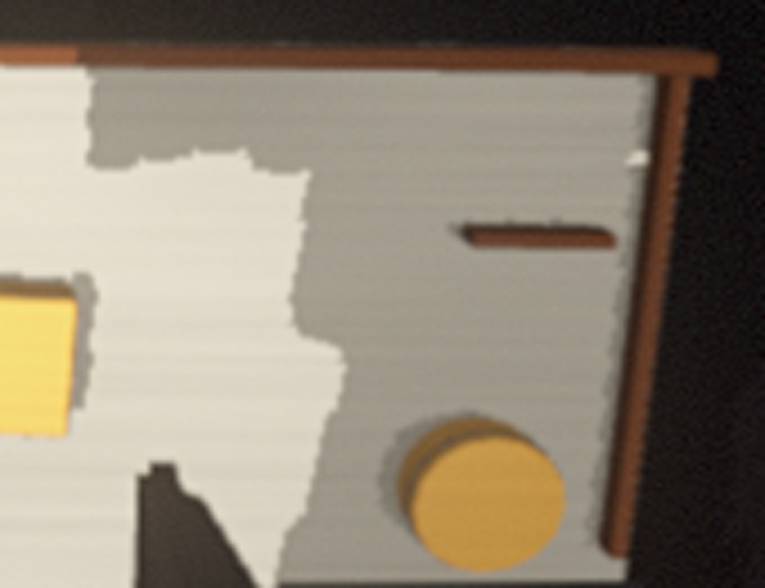

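```bash
python3 - <<'E'
from h import *
import pickle
from scipy.optimize import least_squares
c=pickle.load(open("w.pkl","rb"))
M=np.array([[.075,.185,.019],[.075,-.185,.019],[.081,.185,.019],[.081,-.185,.019],[.024,-.125,.017],[.024,-.165,.017]])
P=np.array([[125.6,150.7],[439.3,153.2],[125.8,145],[439,147.6],[386.2,193.8],[416.7,193.8]])
f=lambda p:(proj(c,M@trayR(p[2]).T+[p[0],p[1],0])-P).ravel()
r=least_squares(f,[.54,0,.15]); print(r.x.round(4),r.fun.round(1).tolist())
tp=r.x; np.save("tp.npy",tp)
T=np.array([[248.2,204.3],[297.3,206],[294.7,239],[247.1,236.7]])
w=onz(c,T,.025); print(np.linalg.norm(np.diff(w,axis=0),axis=1).round(4))
l=(w-[tp[0],tp[1],0])@trayR(tp[2]); print(l.round(4).tolist(),l.mean(0).round(4))
m=np.array([[.021,.03,.025],[.021,-.03,.025],[-.021,-.03,.025],[-.021,.03,.025]])
r=least_squares(lambda p:(proj(c,(m@trayR(p[2]).T+[p[0],p[1],0])@trayR(tp[2]).T+[tp[0],tp[1],0])-T).ravel(),[0,0,0]); print("tin in tray",r.x.round(4),r.fun.round(1))
for n,t in (("jar",[158,190]),):
    pass
E
```

```text
[0.5443 0.0038 0.1442] [-0.2, -0.2, 0.2, -0.5, -1.0, 0.3, 1.1, -0.0, -1.0, 0.3, 0.9, 0.6]
[0.0587 0.0419 0.0585]
[[0.012, 0.0406, 0.025], [0.0103, -0.0181, 0.025], [-0.0316, -0.0157, 0.025], [-0.029, 0.0427, 0.025]] [-0.0095  0.0124  0.025 ]
tin in tray [-0.0096  0.0124 -0.0423] [-0.7 -0.5  0.4  0.2  0.8  0.2 -0.4  0.2]
```

```bash
python3 d.py -.068 .0124 .08;python3 d.py -.068 .0124 .012
```

```text
clk 2.75 tcp in tray [0.0386 0.0007 0.2598] F [-0.6  0.2 -0.7] w 0.031
lin [ 0.1065  0.1798 -0.0123] rot [-0.0006  0.0051  0.0001]
clk 2.75 tcp in tray [0.0386 0.0007 0.2598] F [-0.6  0.2 -0.7] w 0.031
lin [ 0.1065  0.2478 -0.0123] rot [-0.0006  0.0051  0.0001]
```

{"api": "drive_tool", "payload": {
  "linear": [
    [0.036, 0.03, -0.004],
    [0.072, 0.06, -0.008],
    [0.1065, 0.09, -0.0123],
    [0.1065, 0.13, -0.0123],
    [0.1065, 0.17, -0.0123],
    [0.1065, 0.21, -0.0123],
    [0.1065, 0.23, -0.0123],
    [0.1065, 0.24, -0.0123]
  ],
  "delta_rot": [
    [0, 0.005, 0],
    [0, 0.005, 0],
    [0, 0.005, 0],
    [0, 0.005, 0],
    [0, 0.005, 0],
    [0, 0.005, 0],
    [0, 0.005, 0],
    [0, 0.005, 0]
  ],
  "fingers": [0.68, 0.68, 0.68, 0.68, 0.68, 0.68, 0.68, 0.68]
}}

```text
clock: 3.55
position: [0.4743, 0.0052, 0.0184]
ee_rot: [[-0.99, -0.002, 0.142], [-0.142, -0.0, -0.99], [0.002, -1.0, -0.0]]
wrist_force: [0.4, -0.5, 0.6]
gripper_width: 0.0305
```

```bash
python3 d.py -.045 .0124 .012; python3 d.py .023 .0124 .012;python3 - <<'E'
from workcell import *
import cv2
c=capture("side");cv2.imwrite("pics/s2.png",cv2.resize(c['frame'][120:260,200:380],None,fx=4,fy=4,interpolation=2))
c=capture("wrist");cv2.imwrite("pics/w2.png",c['frame'])
E
```

```text
clk 3.55 tcp in tray [-0.0691  0.0114  0.0184] F [ 0.4 -0.5  0.6] w 0.03
lin [-0.0241  0.0063 -0.0011] rot [ 0.0001 -0.002   0.0024]
clk 3.55 tcp in tray [-0.0691  0.0114  0.0184] F [ 0.4 -0.5  0.6] w 0.03
lin [-0.0921  0.0062 -0.0012] rot [ 0.0001 -0.002   0.0024]
```

View pics/s2.png

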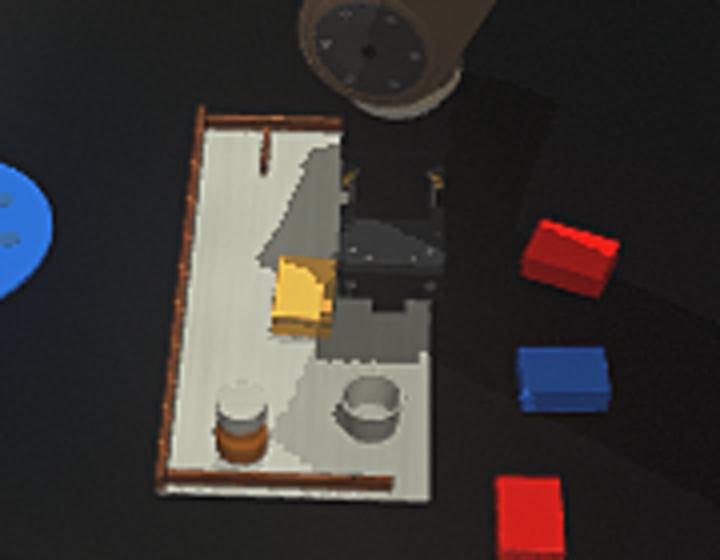

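View pics/w2.png

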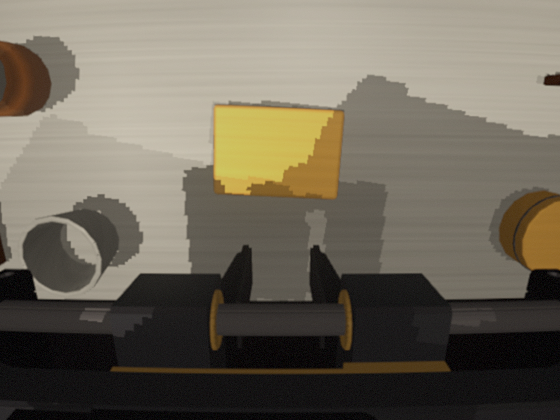

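{"api": "drive_tool", "payload": {
  "linear": [
    [-0.01, 0.006, -0.001],
    [-0.02, 0.006, -0.001],
    [-0.028, 0.006, -0.001],
    [-0.036, 0.006, -0.001],
    [-0.044, 0.006, -0.001],
    [-0.052, 0.006, -0.001],
    [-0.06, 0.006, -0.001],
    [-0.068, 0.006, -0.001]
  ],
  "delta_rot": [
    [0, -0.002, 0.002],
    [0, -0.002, 0.002],
    [0, -0.002, 0.002],
    [0, -0.002, 0.002],
    [0, -0.002, 0.002],
    [0, -0.002, 0.002],
    [0, -0.002, 0.002],
    [0, -0.002, 0.002]
  ],
  "fingers": [0.68, 0.68, 0.68, 0.68, 0.68, 0.68, 0.68, 0.68]
}}

```text
clock: 4.45
position: [0.5426, 0.0163, 0.0132]
ee_rot: [[-0.99, 0.0, 0.144], [-0.144, -0.0, -0.99], [-0.0, -1.0, 0.0]]
wrist_force: [-1.5, -0.0, 0.8]
gripper_width: 0.0306
```

```bash
python3 d.py .023 .0124 .012;python3 - <<'E'
from workcell import *
import cv2
c=capture("wrist");cv2.imwrite("pics/w3.png",c['frame'])
E
```

```text
clk 4.45 tcp in tray [0.0001 0.0125 0.0132] F [-1.5 -0.   0.8] w 0.031
lin [-0.0229  0.0013  0.0002] rot [-0.0002  0.0006 -0.0004]
```

View pics/w3.png

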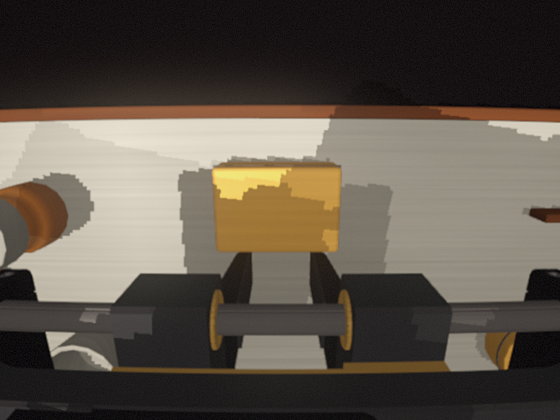

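The tin sits square on the fingertips at (277,208). The rail edge is at row 118, which puts it about 23 mm ahead and agrees with the model.

{"api": "drive_tool", "payload": {
  "linear": [
    [-0.006, 0.001, 0],
    [-0.012, 0.001, 0],
    [-0.016, 0.001, 0],
    [-0.019, 0.001, 0],
    [-0.021, 0.001, 0],
    [-0.022, 0.001, 0],
    [-0.023, 0.001, 0],
    [-0.023, 0.001, 0]
  ],
  "delta_rot": [
    [0, 0, 0],
    [0, 0, 0],
    [0, 0, 0],
    [0, 0, 0],
    [0, 0, 0],
    [0, 0, 0],
    [0, 0, 0],
    [0, 0, 0]
  ],
  "fingers": [0.68, 0.68, 0.68, 0.68, 0.68, 0.68, 0.68, 0.68]
}}

```text
clock: 5.3
position: [0.5641, 0.0193, 0.0123]
ee_rot: [[-0.99, -0.004, 0.144], [-0.144, -0.0, -0.99], [0.004, -1.0, -0.0]]
wrist_force: [-11.7, -4.6, 7.9]
gripper_width: 0.03
```

```bash
python3 d.py .023 .0124 .012;python3 - <<'E'
from workcell import *
import cv2
c=capture("wrist");cv2.imwrite("pics/w4.png",c['frame'])
E
```

```text
clk 5.3 tcp in tray [0.0218 0.0125 0.0123] F [-11.7  -4.6   7.9] w 0.03
lin [-0.0012  0.0003  0.0001] rot [0.0003 0.0007 0.0039]
```

View pics/w4.png

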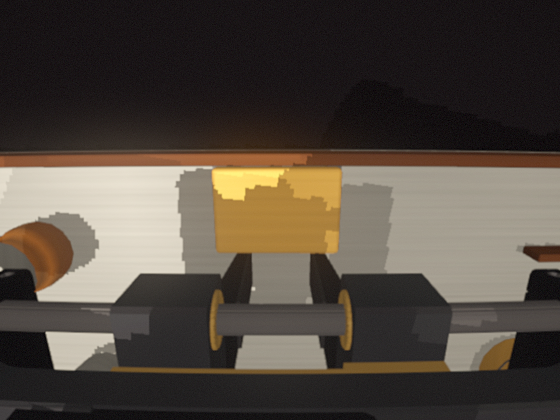

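Contact reads about 12 N and the tin's far edge meets the rail squarely. The TCP is 1.2 mm short of the model, within calibration error. I'll hold briefly, then back off and lift clear.

{"api": "drive_tool", "payload": {
  "linear": [
    [-0.001, 0, 0],
    [-0.001, 0, 0],
    [0.01, 0, 0],
    [0.02, 0, 0],
    [0.02, -0.02, 0],
    [0.02, -0.05, 0],
    [0.02, -0.05, 0],
    [0.02, -0.05, 0]
  ],
  "delta_rot": [
    [0, 0, 0],
    [0, 0, 0],
    [0, 0, 0],
    [0, 0, 0.004],
    [0, 0, 0.004],
    [0, 0, 0.004],
    [0, 0, 0.004],
    [0, 0, 0.004]
  ],
  "fingers": [0.68, 0.68, 0.68, 0.68, 0.68, 1, 1, 1]
}}

```text
clock: 6.15
position: [0.5443, 0.0164, 0.0627]
ee_rot: [[-0.99, 0.002, 0.144], [-0.144, 0.0, -0.99], [-0.002, -1.0, 0.0]]
wrist_force: [-0.1, 1.3, 0.2]
gripper_width: 0.0122
```

```bash
python3 d.py .055 .08 .065; python3 d.py .055 .08 .012;python3 - <<'E'
from workcell import *
from h import *
s=state();c=wristcam(capture("wrist"),s);cv2.imwrite("pics/w5.png",c['frame'])
import pickle; pickle.dump(c,open("w5.pkl","wb"))
E
```

```text
clk 6.15 tcp in tray [0.0018 0.0124 0.0627] F [-0.1  1.3  0.2] w 0.012
lin [-0.0533 -0.0022 -0.0675] rot [-0.      0.0007 -0.0017]
clk 6.15 tcp in tray [0.0018 0.0124 0.0627] F [-0.1  1.3  0.2] w 0.012
lin [-0.0532  0.0508 -0.0675] rot [-0.      0.0007 -0.0017]
```

View pics/w5.png

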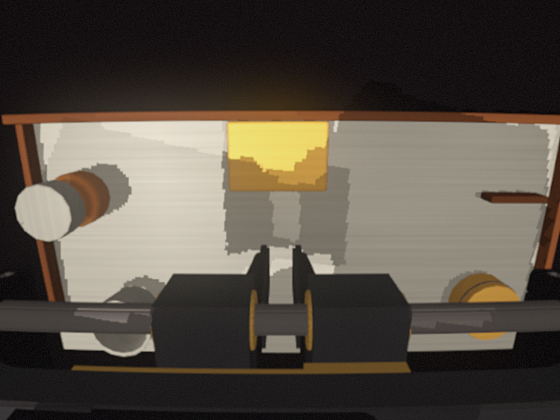

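The tin stayed flat against the rail at (277,156). Next I'll move behind its +y end and lower the hand.

{"api": "drive_tool", "payload": {
  "linear": [
    [-0.018, 0, -0.023],
    [-0.036, 0, -0.046],
    [-0.0532, 0, -0.0675],
    [-0.0532, 0, -0.0675],
    [-0.0532, 0.02, -0.0675],
    [-0.0532, 0.04, -0.0675],
    [-0.0532, 0.05, -0.0675],
    [-0.0532, 0.051, -0.0675]
  ],
  "delta_rot": [
    [0, 0, 0],
    [0, 0, 0],
    [0, 0, 0],
    [0, 0, 0],
    [0, 0, -0.002],
    [0, 0, -0.002],
    [0, 0, -0.002],
    [0, 0, -0.002]
  ],
  "fingers": [1, 1, 1, 1, 1, 1, 1, 1]
}}

```text
clock: 7.0
position: [0.5858, 0.0904, 0.0094]
ee_rot: [[-0.99, -0.005, 0.144], [-0.144, -0.0, -0.99], [0.005, -1.0, -0.001]]
wrist_force: [0.1, -0.4, 0.3]
gripper_width: 0.0004
```

```bash
python3 d.py .055 -.06 .012;python3 - <<'E'
from workcell import *
import cv2
c=capture("wrist");cv2.imwrite("pics/w6.png",c['frame'])
E
```

```text
clk 7.0 tcp in tray [0.0535 0.0797 0.0094] F [ 0.1 -0.4  0.3] w 0.0
lin [-0.0015 -0.0026  0.1397] rot [0.0006 0.0003 0.0048]
```

View pics/w6.png

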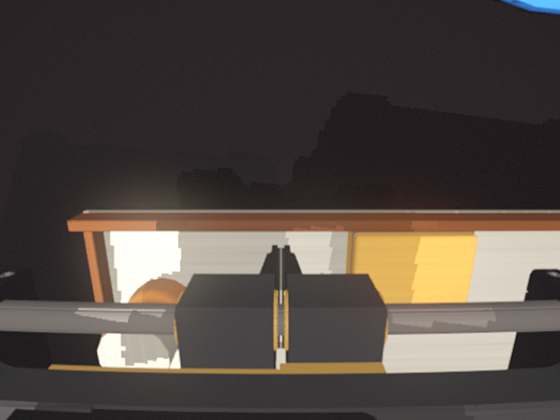

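{"api": "drive_tool", "payload": {
  "linear": [
    [-0.0015, -0.003, 0.008],
    [-0.0015, -0.003, 0.018],
    [-0.0015, -0.003, 0.025],
    [-0.0015, -0.003, 0.033],
    [-0.0015, -0.003, 0.042],
    [-0.0015, -0.003, 0.052],
    [-0.0015, -0.003, 0.062],
    [-0.0015, -0.003, 0.072]
  ],
  "delta_rot": [
    [0, 0, 0.004],
    [0, 0, 0.004],
    [0, 0, 0.004],
    [0, 0, 0.004],
    [0, 0, 0.004],
    [0, 0, 0.004],
    [0, 0, 0.004],
    [0, 0, 0.004]
  ],
  "fingers": [1, 1, 1, 1, 1, 1, 1, 1]
}}

```text
clock: 7.85
position: [0.5983, 0.0186, 0.0133]
ee_rot: [[-0.99, 0.0, 0.144], [-0.144, 0.001, -0.99], [-0.001, -1.0, -0.0]]
wrist_force: [0.2, 1.4, 0.6]
gripper_width: 0.0001
```

```bash
python3 d.py .055 -.06 .012;python3 - <<'E'
from workcell import *
import cv2
c=capture("wrist");cv2.imwrite("pics/w7.png",c['frame'])
E
```

```text
clk 7.85 tcp in tray [0.0555 0.0069 0.0133] F [0.2 1.4 0.6] w 0.0
lin [0.0006 0.0012 0.0669] rot [ 0.0005  0.0002 -0.0005]
```

View pics/w7.png

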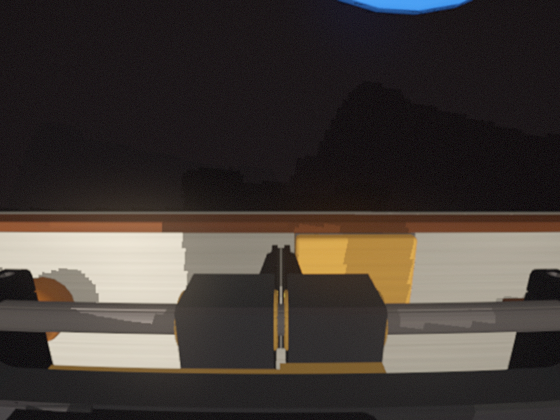

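The tin is sliding squarely along the rail with the fingertips against its end (tin at 295–415, top edge on the rail at row 233).

{"api": "drive_tool", "payload": {
  "linear": [
    [0, 0.001, 0.008],
    [0, 0.001, 0.016],
    [0, 0.001, 0.024],
    [0, 0.001, 0.032],
    [0, 0.001, 0.04],
    [0, 0.001, 0.048],
    [0, 0.001, 0.056],
    [0, 0.001, 0.062]
  ],
  "delta_rot": [
    [0, 0, 0],
    [0, 0, 0],
    [0, 0, 0],
    [0, 0, 0],
    [0, 0, 0],
    [0, 0, 0],
    [0, 0, 0],
    [0, 0, 0]
  ],
  "fingers": [1, 1, 1, 1, 1, 1, 1, 1]
}}

```text
clock: 8.7
position: [0.6076, -0.0448, 0.0122]
ee_rot: [[-0.99, 0.001, 0.143], [-0.143, 0.0, -0.99], [-0.001, -1.0, -0.0]]
wrist_force: [0.4, 0.9, -0.1]
gripper_width: 0.0008
```

```bash
python3 d.py .055 -.103 .012;python3 - <<'E'
from workcell import *
import cv2
c=capture("wrist");cv2.imwrite("pics/w8.png",c['frame'])
c=capture("scene");cv2.imwrite("pics/s8.png",cv2.resize(c['frame'][190:335,200:340],None,fx=4,fy=4,interpolation=2))
E
```

```text
clk 8.7 tcp in tray [ 0.0556 -0.0572  0.0122] F [ 0.4  0.9 -0.1] w 0.001
lin [0.0006 0.0002 0.0458] rot [ 0.0001 -0.0007 -0.0008]
```

View pics/w8.png

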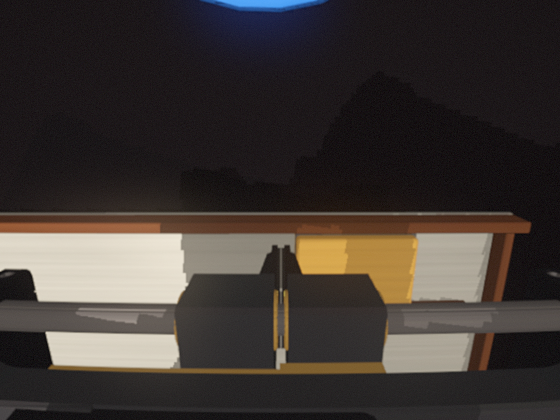

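View pics/s8.png

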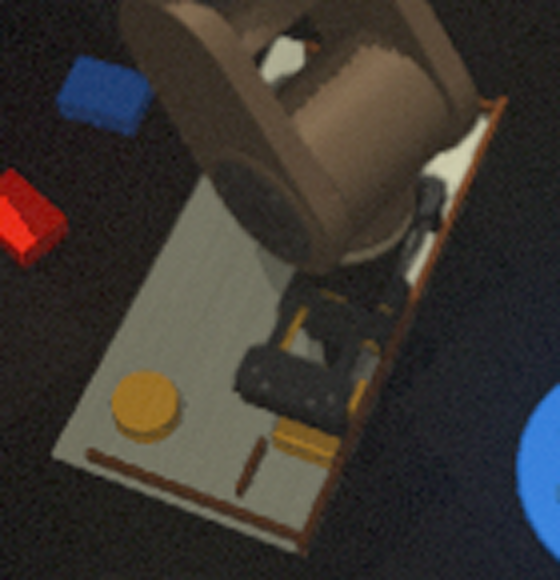

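{"api": "drive_tool", "payload": {
  "linear": [
    [0, 0, 0.006],
    [0, 0, 0.012],
    [0, 0, 0.018],
    [0, 0, 0.024],
    [0, 0, 0.029],
    [0, 0, 0.034],
    [0, 0, 0.038],
    [0, 0, 0.04]
  ],
  "delta_rot": [
    [0, 0, 0],
    [0, 0, 0],
    [0, 0, 0],
    [0, 0, 0],
    [0, 0, 0],
    [0, 0, 0],
    [0, 0, 0],
    [0, 0, 0]
  ],
  "fingers": [1, 1, 1, 1, 1, 1, 1, 1]
}}

```text
clock: 9.6
position: [0.6134, -0.0849, 0.0122]
ee_rot: [[-0.99, 0.001, 0.142], [-0.142, 0.0, -0.99], [-0.001, -1.0, -0.0]]
wrist_force: [-0.1, 0.7, -1.4]
gripper_width: 0.0005
```

```bash
python3 d.py .055 -.103 .012;python3 - <<'E'
from workcell import *
import cv2
c=capture("wrist");cv2.imwrite("pics/w9.png",c['frame'])
E
```

```text
clk 9.6 tcp in tray [ 0.0556 -0.0977  0.0122] F [-0.1  0.7 -1.4] w 0.001
lin [0.0006 0.0002 0.0053] rot [ 0.     -0.0015 -0.0009]
```

View pics/w9.png

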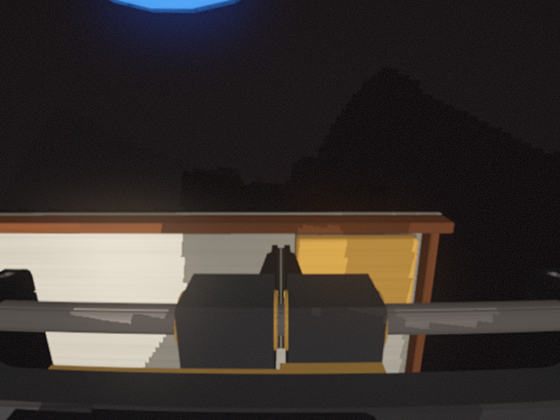

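The gap to the end wall is a few mm (tin edge at column 416, wall at 425). I'll creep forward until contact.

{"api": "drive_tool", "payload": {
  "linear": [
    [0, 0, 0.0015],
    [0, 0, 0.003],
    [0, 0, 0.004],
    [0, 0, 0.005],
    [0, 0, 0.005]
  ],
  "delta_rot": [
    [0, 0, 0],
    [0, 0, 0],
    [0, 0, 0],
    [0, 0, 0],
    [0, 0, 0]
  ],
  "fingers": [1, 1, 1, 1, 1]
}}

```text
clock: 10.15
position: [0.6142, -0.09, 0.0122]
ee_rot: [[-0.99, 0.001, 0.142], [-0.142, -0.0, -0.99], [-0.001, -1.0, 0.0]]
wrist_force: [-0.7, -0.4, 0.5]
gripper_width: 0.0004
```

{"api": "drive_tool", "payload": {
  "linear": [
    [0, 0, 0.001],
    [0, 0, 0.002],
    [0, 0, 0.003],
    [0, 0, 0.003]
  ],
  "delta_rot": [
    [0, 0, 0],
    [0, 0, 0],
    [0, 0, 0],
    [0, 0, 0]
  ],
  "fingers": [1, 1, 1, 1]
}}

```text
clock: 10.55
position: [0.6146, -0.0931, 0.0122]
ee_rot: [[-0.99, 0.001, 0.142], [-0.142, -0.0, -0.99], [-0.001, -1.0, 0.0]]
wrist_force: [0.3, -0.9, 0.5]
gripper_width: 0.0004
```

```bash
python3 d.py .055 -.103 .012;python3 - <<'E'
from workcell import *
import cv2
c=capture("wrist");cv2.imwrite("pics/w10.png",cv2.resize(c['frame'][190:330,260:460],None,fx=4,fy=4,interpolation=2))
E
```

```text
clk 10.55 tcp in tray [ 0.0556 -0.1061  0.0122] F [ 0.3 -0.9  0.5] w 0.0
lin [ 0.0006  0.0002 -0.0031] rot [-0.0002 -0.0016 -0.0012]
```

View pics/w10.png

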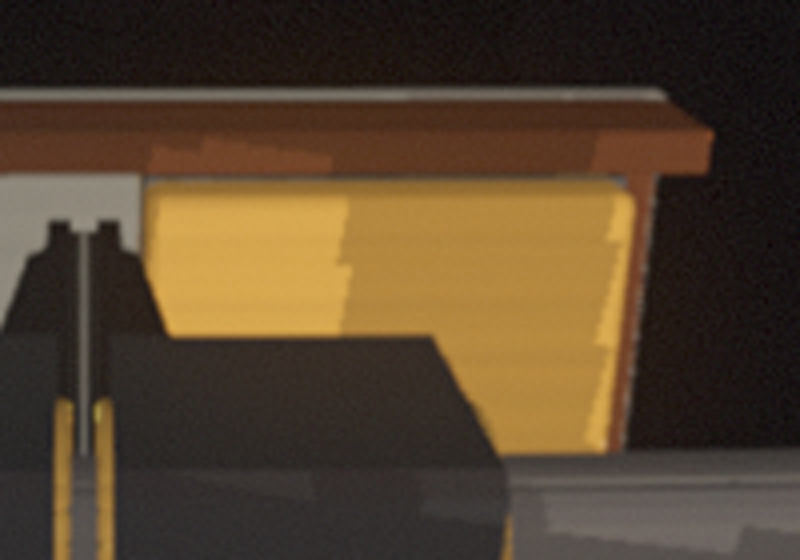

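{"api": "drive_tool", "payload": {
  "linear": [
    [0, 0, 0.001],
    [0, 0, 0.002],
    [0, 0, 0.002],
    [0, 0, 0.003],
    [0, 0, 0.003]
  ],
  "delta_rot": [
    [0, 0, 0],
    [0, 0, 0],
    [0, 0, 0],
    [0, 0, 0],
    [0, 0, 0]
  ],
  "fingers": [1, 1, 1, 1, 1]
}}

```text
clock: 11.1
position: [0.6146, -0.0945, 0.0122]
ee_rot: [[-0.99, -0.0, 0.142], [-0.142, 0.002, -0.99], [-0.0, -1.0, -0.002]]
wrist_force: [-1.4, 11.3, 3.2]
gripper_width: 0.0008
```

The wall is reached: 11 N of reaction and the hand has stopped 1.6 mm short of its target. I'll hold briefly, back away along the rail, then lift.

{"api": "drive_tool", "payload": {
  "linear": [
    [0, 0, 0.001],
    [0, 0, 0.001],
    [0, 0, -0.005],
    [0, 0, -0.015],
    [0, 0, -0.03],
    [0, -0.03, -0.04],
    [0, -0.08, -0.04],
    [0, -0.12, -0.04]
  ],
  "delta_rot": [
    [0, 0, 0],
    [0, 0, 0],
    [0, 0, 0],
    [0, 0, 0],
    [0, 0, 0],
    [0, 0, 0],
    [0, 0, 0],
    [0, 0, 0]
  ],
  "fingers": [1, 1, 1, 1, 1, 1, 1, 1]
}}

```text
clock: 11.9
position: [0.6087, -0.0537, 0.1342]
ee_rot: [[-0.99, -0.0, 0.143], [-0.143, 0.002, -0.99], [-0.0, -1.0, -0.002]]
wrist_force: [0.4, -0.5, -0.1]
gripper_width: 0.0001
```

{"api": "drive_tool", "payload": {
  "linear": [
    [0, -0.03, -0.02],
    [0, -0.06, -0.04],
    [0, -0.08, -0.06],
    [0, -0.08, -0.06],
    [0, -0.08, -0.06]
  ],
  "delta_rot": [
    [0, 0, 0],
    [0, 0, 0],
    [0, 0, 0],
    [0, 0, 0],
    [0, 0, 0]
  ],
  "fingers": [1, 1, 1, 1, 1]
}}

```text
clock: 12.4
position: [0.5998, 0.0063, 0.2141]
ee_rot: [[-0.99, 0.0, 0.145], [-0.145, 0.001, -0.99], [-0.0, -1.0, -0.001]]
wrist_force: [-0.5, -0.7, -0.6]
gripper_width: 0.0004
```

```bash
python3 - <<'E'
from workcell import *
from h import *
import pickle
s=state();c=wristcam(capture("wrist"),s);cv2.imwrite("pics/w11.png",c['frame']);pickle.dump(c,open("w11.pkl","wb"))
print(s['clock'],s['position'],s['wrist_force'])
cv2.imwrite("pics/w11c.png",cv2.resize(c['frame'][120:270,300:500],None,fx=4,fy=4,interpolation=2))
E
```

```text
12.4 [0.59981764 0.00625116 0.2140737 ] [-0.5134508  -0.69866289 -0.6243376 ]
```

View pics/w11.png

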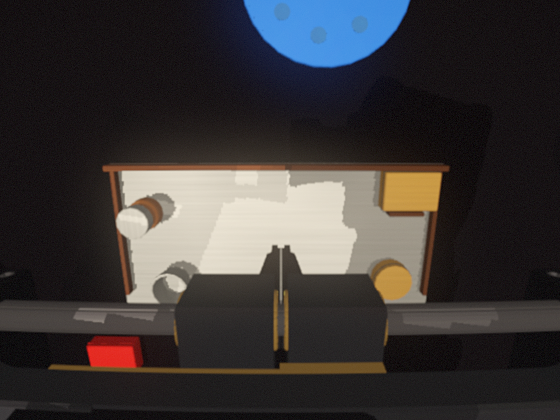

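View pics/w11c.png

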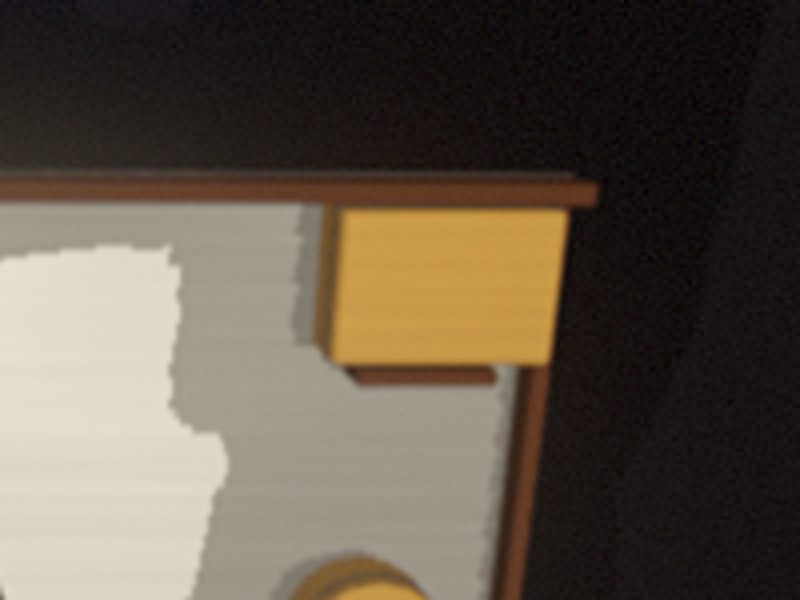

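```bash
python3 - <<'E'
from h import *
import pickle
from scipy.optimize import least_squares
c=pickle.load(open("w11.pkl","rb"))
q=lambda a:np.array(a)/4+[300,120]
M=np.array([[.075,.185,.019],[.075,-.185,.019],[.024,-.125,.017],[.024,-.165,.017]])
P=np.vstack([[104,170],q([[598,206],[358,384],[496,383]])])
r=least_squares(lambda p:(proj(c,M@trayR(p[2]).T+[p[0],p[1],0])-P).ravel(),[.54,0,.15]); print(r.x.round(4),r.fun.round(1).tolist())
tp=r.x; T=q([[340,207],[568,208],[550,364],[332,364]])
m=np.array([[.021,.03,.025],[.021,-.03,.025],[-.021,-.03,.025],[-.021,.03,.025]])
for t in (tp,np.load("tp.npy")):
    r=least_squares(lambda p:(proj(c,(m@trayR(p[2]).T+[p[0],p[1],0])@trayR(t[2]).T+[t[0],t[1],0])-T).ravel(),[0.05,-.14,0]); print("tin in tray",r.x.round(4),r.fun.round(1))
E
```

```text
[0.5451 0.004  0.1413] [-1.8, -0.0, 0.3, -0.5, 0.1, 0.4, 1.4, 0.7]
tin in tray [ 0.0535 -0.144   0.0092] [ 0.4  0.2  0.  -0.   0.1 -0.3 -0.5  0. ]
tin in tray [ 0.0539 -0.1442  0.0063] [ 0.4  0.2  0.  -0.   0.1 -0.3 -0.5  0. ]
```

The tin measures (53.5, -144.0) mm in tray axes, yaw 0.009 rad, against the target (54, -145). I'm handing in.

```bash
python3 -c "
from workcell import *
print(finish_job(), state()['clock'])"
```

```text
the job is handed in; nothing more can be done
the job is handed in; nothing more can be done
```

The brass tin is home in the pocket and the job is handed in; no verdict is reported.

- **What I did:** With the fingertips I pushed the tin flat against the rail (about 12 N at contact). I then slid it along the rail into the pocket at tray y = -145 mm until the end wall stopped it (about 11 N). The hand then backed off along the rail and rose to 0.21 m, well clear. The robot clock read about 12.5 s of the 48 s allowed.
- **Last check:** The final wrist picture puts the tin at tray x = 53.5 mm, y = -144.0 mm, turned 0.009 rad. The pocket is at 54 / -145 mm, so it is within tolerance.
- **Other things:** The jar, cup and round tin look unmoved by eye, and the wrist force was near zero. I did not re-measure them, and the canisters, tiffin and mortar were not checked at the end.
- **Disagreements:**
  - The tray pose from the fixed cameras and from the wrist camera differed by 1–5 mm. I used the wrist fit, which the contacts bore out to about 1 mm.
  - The networks also labelled the red and blue blocks "tin". I rejected those by colour and place.
  - The end wall came about 5 mm later than I had reckoned, apparently because I had overestimated the fingertip thickness. I found it by creeping forward to contact.

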